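# Put the screwdriver away in the sprung tool case

## Task

Put the loose screwdriver away in the sprung tool case and shut it. Press the case's button catch and steady the lid all the way up to its stop, so that it never flies open; lay the screwdriver in the two cradles inside, handle in the wide one and blade in the narrow one, without dropping it; then press the lid down until the catch holds it shut. Leave the glue bottle and tape measure beside the screwdriver, and the chisel, where they are.

Things in the scene. Friction and masses are not known exactly. Their poses are not given: they have to be found in the camera images.
- case: Grey tool case, screwed down, 170 mm deep (its x) by 250 mm wide (its y); walls 64 mm high, 5 mm thick; shut lid's top at 74 mm; floor top at 5 mm. Origin: centre of its underside. x points to the hinge at the far side, y left, z up. A black catch housing, 52 mm wide, 68 mm high, stands before its front (local x -98 to -124 mm). A bar handle fixed on its floor (12 mm thick, local x -50 mm) stays.
- cradle_mid (a point): On the axis of the two black V cradles, 45 mm above the bench, 62 mm before the hinge; the axis runs along the case's y (frame = case's). Wide V (handle) at y -78 mm, 10 mm thick, 50 mm open; narrow V (shaft) at y +60 mm, 8 mm thick, 30 mm open; blade points to +y. 45 degree faces centre the tool; 40 mm free under the axis between them. The open lid leans over it: tilt in from the case's front.
- lid (a joint): Lid angle (rad): 0 shut, 1.05 (60 degrees) at its stop, where its spring keeps it. Axis along the case's y. The spring lifts its front edge with about 2 N; let go, it flies open far faster than the 4 rad/s allowed. Free once the button is about 4.5 mm down; latches by itself when pressed right down with 5 to 8 N at the middle of the front edge.
- lid_edge (a point): Middle of the lid's front edge, on its upper (outer) face. The lid is a flat plate 165 mm from hinge to this edge, 250 mm wide and 8 mm thick; x of this frame points along the lid to the hinge, z out of its outer face.
- lid_hinge (a point): Middle of the hinge line: local (80, 0, 66) mm in the case, at the level of the lid's underside.
- catch_button (a joint): How far the push button is pressed (m): 0 up, 0.006 fully down (about 5 N). Frees the lid at about 0.0045; the lid must then rise 2 to 3 mm before the button comes up, or it is caught again.
- button_top (a point): Top centre of the round metal push button, 24 mm across, 83 mm above the bench when up: 9 mm above the shut lid's top, 3 mm above it when fully down. It is 22 mm before the lid's front edge at the middle, so with the fingers parted along the case's x one fingertip can press it while the other, level with it, waits just above the lid and catches it.
- screwdriver: Slotted screwdriver lying on the bench, about 90 g: handle 28 mm thick from x = -96 to +9 mm, shaft 5 mm thick to x = +97 mm. Origin: under its middle, on the bench; x runs from handle to blade; its axis is 14 mm above the origin.
- screwdriver_axis (a point): Point on the screwdriver's axis over its origin; belongs at cradle_mid.
- handle_mid (a point): Point on the axis 40 mm back from that, in the handle near the centre of mass: where to grip.
- blade_tip (a point): Blade tip, 97 mm ahead of screwdriver_axis on the axis.
- glue: Bottle of wood glue standing, 56 mm across, 160 mm tall; origin under its centre. Bystander.
- tape_measure: Tape measure standing, 60x80x66 mm; origin under its centre. Bystander.
- chisel: Bevel chisel lying, 238x31x28 mm, wooden handle 28 mm thick towards its -x; origin under its centre. Bystander.

How it is judged:
On the way, in this order (a step that is already met when the one before it is completed fails the run):
1. the lid, freed by the button, is open at its stop (above 1.0 rad) (value of joint lid above 1 rad), for 0.3 s.
2. the screwdriver lies in both cradles, released, with the lid open (distance between screwdriver_axis and cradle_mid below 0.02 m and y of blade_tip in the frame of case above 0.07 m and angle between the x axis of screwdriver and the y axis of case, either way round below 0.08 rad and z of each of blade_tip, handle_mid in the frame of case below 0.053 m and contact force between the fingers and screwdriver below 0.1 N and linear speed of screwdriver below 0.03 m/s and value of joint lid above 0.9 rad), for 0.2 s.
At the end, for the whole second after the job is handed in: The lid is latched shut by itself (below 0.03 rad); inside, the screwdriver lies at rest in both cradles, handle in the wide one, its middle within 20 mm of the cradles' middle, within 0.08 rad of the cradles' axis (value of joint lid below 0.03 rad and distance between screwdriver_axis and cradle_mid below 0.02 m and y of blade_tip in the frame of case above 0.07 m and angle between the x axis of screwdriver and the y axis of case, either way round below 0.08 rad and z of each of blade_tip, handle_mid in the frame of case below 0.053 m and linear speed of screwdriver below 0.03 m/s); the robot touches nothing.
It fails at once if the lid flies open (faster than 4 rad/s) (velocity of joint lid above 4 rad/s).
It fails at once if the screwdriver is dropped (over 0.6 m/s while not held) (linear speed of screwdriver above 0.6 m/s and contact force between the fingers and screwdriver below 0.1 N).
It fails at once if a bystander is moved by more than 20 mm (distance of any of glue, tape_measure, chisel from where it was at the start of the episode above 0.02 m).
It also fails if it takes over 72 s, if anything falls off the work surface, if the arm or the gripper's body presses on something with over 40 N, if the wrist force passes 120 N, or if a joint passes its speed limit or range.

## Robot

A 6-joint arm with a two-finger parallel gripper is mounted at the origin on a cart in front of the work surface, level with it; the furniture and walls round the work are solid. World frame = base frame: x ahead of the robot, y to its left, z up, the work surface at z = 0. Lengths are in m, angles in rad, forces in N, time in s.
With the tool pointing down it reaches from about 0.35 to 0.975 m from the base axis. Payload 4.9 kg.
Tool frame: the origin (TCP) lies at the very end of the fingers, on their centre line; the grasp point (between the pads) lies 19 mm behind it; z points along the fingers, y is the line along which they close (so a half turn about z gives the same grasp; the last joint's range is limited). The gripper opens to 85 mm and grips with 20 to 120 N. Pads are 22 mm wide; open, the fingers measure 114 mm over their backs; the gripper's body (76 mm by 85 mm) begins 54 mm behind the grasp point. The pads swing forward as they close: fully open they stand 13 mm farther back than shut.
Start: joints at [-1.428, 0.053, 1.613, -0, 1.476, -0.119], TCP at [0.162, -0.604, 0.231] pointing down, gripper open.
Joint ranges: [-3.01, 3.01], [-1.01, 2.22], [0.06, 2.58], [-1.02, 4.17], [0.09, 2.62], [-3.14, 3.14]. Speed limits (rad/s): [2.57, 2.57, 3.14, 3.14, 3.14, 3.14].

## Interface

Orientations are given as a unit quaternion [w, x, y, z].
In Python, from plant import manip gives the robot as it stands.
- The arm moves only by the tool play_rows, never from a script. Its argument "series" is a list that holds one entry, the list of rows, each a list of 7 numbers: the shift along the world's x, y, z in m, then the turn, a rotation vector about the world's x, y, z in degrees, then the opening, from 0 (shut) to 1 (fully open). In form: [[[dx, dy, dz, rx, ry, rz, grip], ...]]. A call has 1 to 10 rows; each row shifts and turns the commanded pose from where the row before left it; what a row does not reach is not made up. A row lasts 1/10 s, in which the tool goes at most 50 mm and 8.59 degrees, less where a joint would pass 70% of its speed; a pose out of reach is approached as far as the arm can. A call with a gripper value outside its range is refused whole. The fingers move at their own pace and stop on an object; the grip force is fixed at half the most. Time passes only in rows, so rows that do not move let the fingers close. It gives the time, the measured TCP pose, the force, the opening and the grip force at its end, in the units of the state.
- manip.state(): the state, without advancing time (a new reading comes with each control period).
- manip.grab_frame(name): name is "side" or "top"; returns a dict with "frame" (420x560x3 uint8, blue, green, red), "mtx" (3x3 intrinsics, pixels), "R" (3x3) and "t" (3): a world point X has camera coordinates R X + t. Camera axes: x right, y down, z forward; pixel columns grow to the right and rows downward; lengths in m; the calibration is good to about 2 mm. A picture is of the moment at which its call begins. There is no depth.
- manip.job_done(): hands the job in; it is judged then, once.
The state is a dict: "time": time; "joint_pos": joint angles; "joint_vel": joint speeds; "joint_efforts": joint torques, N m; "tool_pos": TCP position; "tool_rot": TCP orientation; "contact_force": force on the tool from outside, world axes, zero at the start; "ft_torque": the same for the moment, N m; "gripper_width": opening from 0.0 (shut) to 1.0 (fully open); "grasp_force": force on a finger pad.
Only numpy, scipy, OpenCV 4.12 (cv2) and the standard library are available. Lean on these libraries where they do the work, as an engineer would, in place of code of your own. Each camera call takes 0.05 s, during which the arm holds its last target. There are 200 camera calls.

## Working session

There is one attempt and no reset: what is moved stays moved. The work goes in short steps, Python scripts to look and compute and a tool call to move; the robot and the scene stay as the last step left them, time stands still between calls to the robot, and variables do not carry over. Pictures are saved under pics/ and viewed, at most 10 in all, crops included, and the job is handed in when it is done.

Besides the shell and the picture viewer there is one more tool, called after ">>>" as name(argument=value, ...), one argument or row to a line, values as JSON. play_rows: Moves the arm, as the interface text tells. Its arguments: {"type":"object","properties":{"series":{"type":"array"}},"required":["series"]}

```bash
mkdir -p pics; cat > h.py <<'E'
import numpy as np, cv2
from plant import manip
def grab(n,save=None):
    f=manip.grab_frame(n)
    if save: cv2.imwrite('pics/'+save,f['frame'])
    return f
def ray(f,u,v,z):
    R=np.array(f['R']);t=np.array(f['t']);K=np.array(f['mtx'])
    c=-R.T@t; d=R.T@np.linalg.solve(K,[u,v,1.]); return c+d*(z-c[2])/d[2]
def proj(f,X):
    p=np.array(f['mtx'])@(np.array(f['R'])@np.array(X)+np.array(f['t'])); return p[:2]/p[2]
E
python3 - <<'E'
from h import *
for n in('top','side'):
    f=grab(n,n+'0.png'); print(n,-np.array(f['R']).T@np.array(f['t'])); 
s=manip.state(); print({k:np.round(v,3) for k,v in s.items()})
E
```

```text
top [0.34446004 0.05341144 1.60171184]
side [-0.01213394  0.89470444  0.90531647]
{'time': np.float64(0.1), 'joint_pos': array([-1.428,  0.053,  1.614, -0.   ,  1.476, -0.119]), 'joint_vel': array([ 0.001, -0.001, -0.003,  0.   ,  0.   ,  0.   ]), 'joint_efforts': array([ 0.0000e+00, -3.9490e+01, -3.7136e+01, -0.0000e+00,  4.0000e-03,
       -0.0000e+00]), 'tool_pos': array([ 0.162, -0.603,  0.23 ]), 'tool_rot': array([-0.001,  0.991,  0.131, -0.   ]), 'contact_force': array([ 0.179, -0.612, -0.064]), 'ft_torque': array([-0.039,  0.025,  0.02 ]), 'grasp_force': np.float64(0.0), 'gripper_width': np.float64(1.001)}
```

View pics/top0.png

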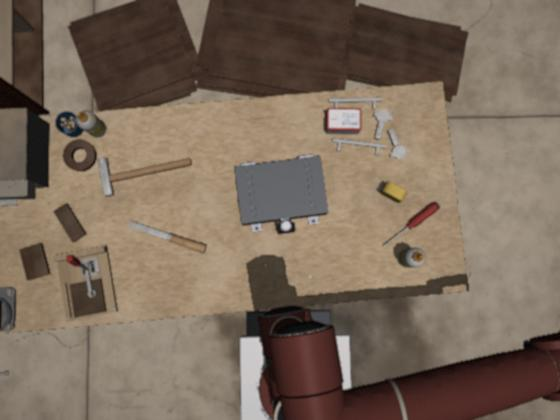

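View pics/side0.png

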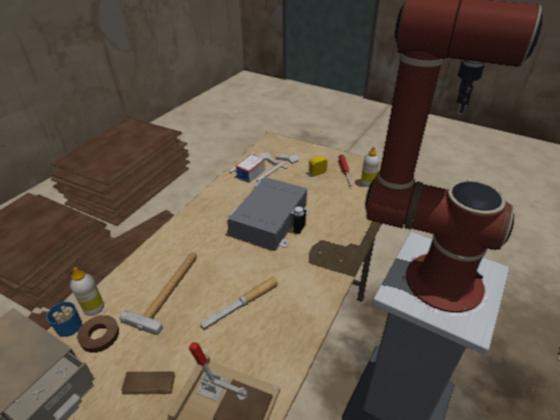

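The top view shows the case at about (282,190), with its button at (286,226) and its front facing the robot. The red screwdriver's handle end is at (438,205) and its blade tip at (385,243). The tape measure is at (394,190), the glue at (415,257) and the chisel at (167,237).

```bash
python3 - <<'E'
from h import *
f=grab('top'); im=f['frame'].astype(int); hsv=cv2.cvtColor(f['frame'],cv2.COLOR_BGR2HSV)
def big(m,roi):
    u0,v0,u1,v1=roi; z=np.zeros(m.shape,np.uint8); z[v0:v1,u0:u1]=m[v0:v1,u0:u1]*255
    c=max(cv2.findContours(z,0,2)[0],key=cv2.contourArea); return c
# lid: low saturation, dark-mid
m=(hsv[...,1]<70)&(hsv[...,2]>45)&(hsv[...,2]<130)
m=cv2.morphologyEx(m.astype(np.uint8),cv2.MORPH_OPEN,np.ones((9,9)))
c=big(m,(225,145,340,240)); r=cv2.minAreaRect(c); b=cv2.boxPoints(r); print('lid',r)
P=[ray(f,u,v,.074) for u,v in b]
for p,q in zip(b,P): print(p,q.round(4))
print('centre',np.mean(P,0),[np.linalg.norm(P[i]-P[i-1]).round(4) for i in range(4)])
# handle red
m=(im[...,2]>90)&(im[...,1]<60)&(im[...,0]<70)
c=big(m.astype(np.uint8),(370,190,450,260)); r=cv2.minAreaRect(c); print('red',r)
print([ray(f,u,v,.014).round(4) for u,v in cv2.boxPoints(r)])
for n,roi in(('btn',(262,210,312,240)),('sd',(370,175,450,275))):
    u0,v0,u1,v1=roi; cv2.imwrite(f'pics/{n}.png',cv2.resize(f['frame'][v0:v1,u0:u1],None,fx=7 if n=='sd' else 10,fy=7 if n=='sd' else 10,interpolation=cv2.INTER_CUBIC)[:600])
m=(im.min(2)>140); c=big(m.astype(np.uint8),(270,210,305,240)); (u,v),rad=cv2.minEnclosingCircle(c); print('btn',u,v,rad,ray(f,u,v,.083))
g=f['frame'][175:275,370:450]; s=cv2.resize(f['frame'][135:245,225:345],None,fx=4,fy=4)[:420]; g=cv2.resize(g,None,fx=4,fy=4)
cv2.imwrite('pics/c1.png',np.hstack([s,g[:420] if g.shape[0]>=420 else np.vstack([g,np.zeros((420-g.shape[0],g.shape[1],3),np.uint8)])]))
E
```

```text
lid ((280.44049072265625, 189.8773193359375), (60.056495666503906, 88.51110076904297), 82.56858825683594)
[232.67284 165.82529] [0.64   0.1689 0.074 ]
[320.4405  154.37732] [ 0.6683 -0.0838  0.074 ]
[328.20813 213.92935] [ 0.496  -0.1009  0.074 ]
[240.44049 225.37732] [0.4682 0.1488 0.074 ]
centre [0.56811942 0.03325534 0.074     ] [np.float64(0.173), np.float64(0.2542), np.float64(0.1732), np.float64(0.2512)]
red ((422.6593017578125, 215.83912658691406), (6.739870548248291, 34.37334060668945), 51.8427734375)
[array([ 0.4682, -0.3377,  0.014 ]), array([ 0.5295, -0.4203,  0.014 ]), array([ 0.5135, -0.4317,  0.014 ]), array([ 0.4524, -0.3492,  0.014 ])]
btn 285.6363525390625 225.27272033691406 4.6931610107421875 [0.46529397 0.02082812 0.083     ]
```

View pics/c1.png

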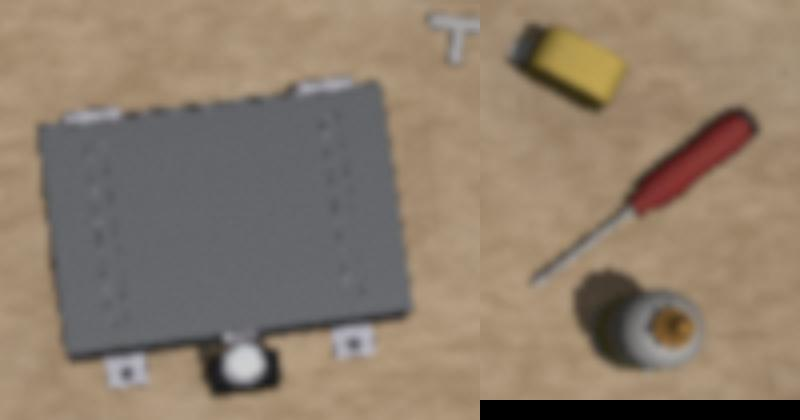

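```bash
cat >> h.py <<'E'
TH=np.radians(6.1); CO=np.array([.571,.033,0])
RC=np.array([[np.cos(TH),-np.sin(TH),0],[np.sin(TH),np.cos(TH),0],[0,0,1]])
def case(x,y,z): return CO+RC@(np.array([x,y,z])/1000)
E
python3 - <<'E'
from h import *
f=grab('top'); g=grab('side')
bt=ray(f,383,245.7,.01); bu=ray(f,439,205.2,.014); print('blade',bt,'butt',bu,np.linalg.norm(bt-bu),np.degrees(np.arctan2(*(bt-bu)[[1,0]])))
for p,n in((case(-107,0,83),'btn'),(case(-85,125,74),'FL'),(case(-85,-125,74),'FR'),(case(85,125,74),'BL')): print(n,p.round(4),proj(f,p),proj(g,p))
im=g['frame'].astype(int); m=(im[...,2]>90)&(im[...,1]<60)&(im[...,0]<70); m=m.astype(np.uint8)*255
z=np.zeros_like(m); z[145:185,335:360]=m[145:185,335:360]; v,u=np.nonzero(z); print('red side',u.mean(),v.mean(),ray(g,u.mean(),v.mean(),.02))
q=cv2.resize(g['frame'][170:260,220:330],None,fx=6,fy=6)
for p in(case(-107,0,83),case(-85,125,74),case(-85,-125,74),case(85,125,74)):
    a=(proj(g,p)-[220,170])*6; cv2.circle(q,tuple(int(x) for x in a),4,(0,0,255),-1)
cv2.imwrite('pics/s1.png',q)
E
```

```text
blade [ 0.40542946 -0.26526165  0.01      ] butt [ 0.52141562 -0.4343074   0.014     ] 0.20504939512400558 124.45491041327466
btn [0.4646 0.0216 0.083 ] [285.35713111 225.52173169] [298.36303649 208.99981641]
FL [0.4732 0.1483 0.074 ] [240.59637839 223.61398576] [274.64793874 233.66910108]
FR [ 0.4998 -0.1003  0.074 ] [327.97419611 212.59962162] [307.09997512 187.99425882]
BL [0.6422 0.1663 0.074 ] [233.5579488  165.04831935] [225.50794948 217.79888943]
red side 343.25714285714287 162.92857142857142 [ 0.49079271 -0.3819292   0.02      ]
```

View pics/s1.png

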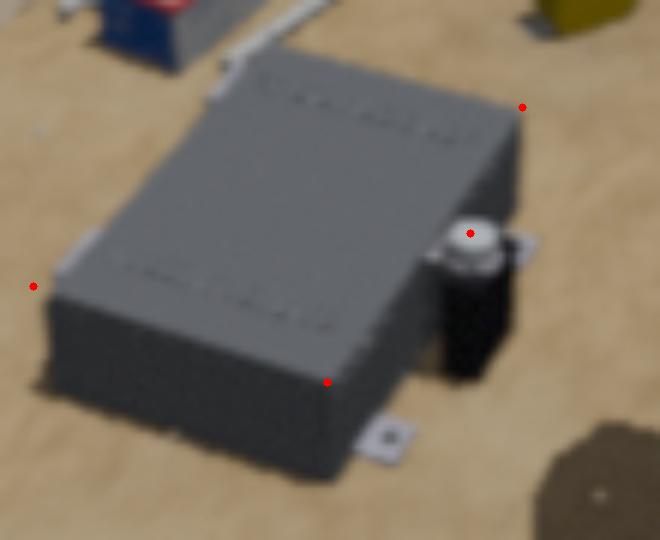

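>>> play_rows(
  series=[
    [[0,0,0.04,0,0,0,0.5],[0.02,0.04,0.03,0,0,8,0.5],[0.02,0.045,0,0,0,8,0.5],[0.02,0.045,0,0,0,8,0.5],[0.02,0.045,0,0,0,8,0.5],[0.02,0.045,0,0,0,8,0.5],[0.02,0.045,0,0,0,8,0.5],[0.02,0.045,0,0,0,8,0.5],[0.02,0.045,0,0,0,8,0.5],[0.02,0.045,0,0,0,8,0.5]],
  ],
)

```text
time: 1.25
tool_pos: [0.3406, -0.2047, 0.2992]
tool_rot: [0.001, 0.724, 0.69, 0.0]
contact_force: [1.7, 0.2, 0.4]
gripper_width: 0.502
grasp_force: 0.0
```

The projected points match the side view: the button falls on (298,209) within about 2 mm. Next I move above the button.

>>> play_rows(
  series=[
    [[0.025,0.04,0,0,0,3,0.5],[0.025,0.04,0,0,0,3,0.5],[0.025,0.04,-0.02,0,0,2.9,0.5],[0.025,0.04,-0.04,0,0,0,0.5],[0.026,0.04,-0.04,0,0,0,0.5],[0.026,0.029,-0.04,0,0,0,0.5],[0,0,-0.025,0,0,0,0.5],[0,0,0,0,0,0,0.5],[0,0,0,0,0,0,0.5]],
  ],
)

```text
time: 2.15
tool_pos: [0.4789, 0.0028, 0.1545]
tool_rot: [-0.0, 0.67, 0.743, -0.0]
contact_force: [1.1, 0.4, -0.9]
gripper_width: 0.497
grasp_force: 0.0
```

```bash
python3 - <<'E'
from h import *
s=manip.state(); print(s['tool_pos'],s['tool_rot'],s['contact_force'])
g=grab('side'); f=grab('top')
cv2.imwrite('pics/p1.png',np.hstack([cv2.resize(g['frame'][130:250,235:335],None,fx=4,fy=4),cv2.resize(f['frame'][140:260,235:335],None,fx=4,fy=4)]))
E
```

```text
[0.4789369  0.00282768 0.15453991] [-2.23499933e-04  6.69806245e-01  7.42535852e-01 -2.27481991e-04] [ 1.08608775  0.38478935 -0.93365623]
```

View pics/p1.png

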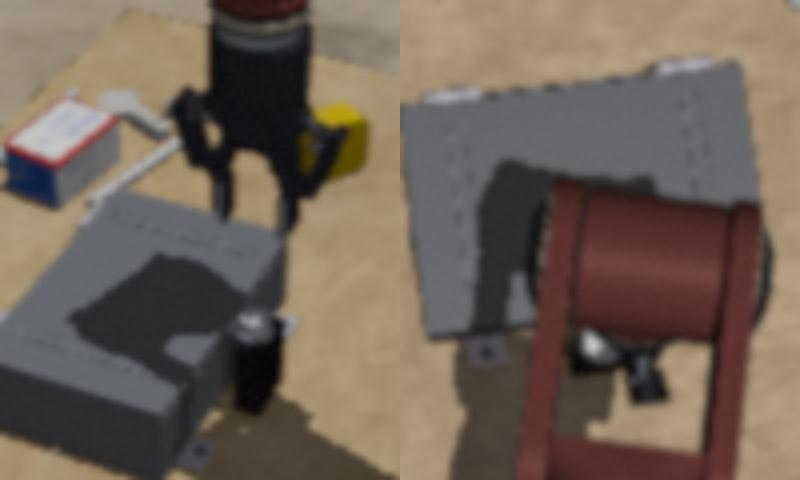

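The gripper hangs above the lid with its fingers parted front to back. It is about 22 mm too far right, because some rows fell short.

>>> play_rows(
  series=[
    [[0.007,0.011,0,0,0,0,0.5],[0.007,0.011,0,0,0,0,0.5],[0,0,-0.03,0,0,0,0.5],[0,0,-0.03,0,0,0,0.5],[0,0,0,0,0,0,0.5],[0,0,0,0,0,0,0.5]],
  ],
)

```text
time: 2.85
tool_pos: [0.4934, 0.0254, 0.0948]
tool_rot: [-0.0, 0.67, 0.743, -0.0]
contact_force: [0.2, 0.1, 0.5]
gripper_width: 0.5
grasp_force: 0.0
```

```bash
python3 - <<'E'
from h import *
s=manip.state(); print(s['tool_pos'],s['contact_force'],s['joint_pos'])
g=grab('side')
q=cv2.resize(g['frame'][150:240,240:320],None,fx=7,fy=6)
cv2.imwrite('pics/p2.png',q)
print(proj(g,s['tool_pos']))
E
```

```text
[0.49337848 0.02535551 0.09477897] [0.21622797 0.13390739 0.51134415] [-9.94832453e-02 -1.37728345e-01  2.03470628e+00  1.21273660e-04
  1.24502279e+00 -2.02831743e-01]
[289.91565984 203.75436642]
```

View pics/p2.png

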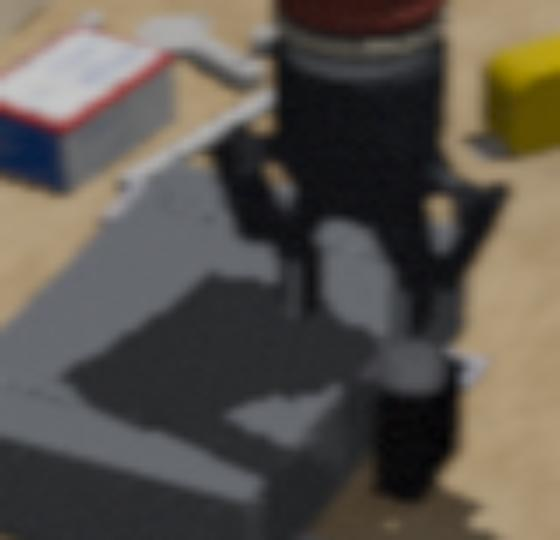

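The front finger is over the button and the rear one over the lid. I press in small steps.

>>> play_rows(
  series=[
    [[0,0,-0.005,0,0,0,0.5],[0,0,-0.004,0,0,0,0.5],[0,0,-0.003,0,0,0,0.5],[0,0,0,0,0,0,0.5],[0,0,0,0,0,0,0.5]],
  ],
)

```text
time: 3.4
tool_pos: [0.4931, 0.0249, 0.0824]
tool_rot: [-0.0, 0.67, 0.743, -0.0]
contact_force: [-0.3, -0.1, 0.7]
gripper_width: 0.5
grasp_force: 0.0
```

>>> play_rows(
  series=[
    [[0,0,-0.002,0,0,0,0.5],[0,0,0,0,0,0,0.5],[0,0,0,0,0,0,0.5]],
  ],
)

```text
time: 3.7
tool_pos: [0.4933, 0.0249, 0.0806]
tool_rot: [0.0, 0.67, 0.743, 0.0]
contact_force: [0.9, -0.1, -0.0]
gripper_width: 0.498
grasp_force: 0.4
```

>>> play_rows(
  series=[
    [[0,0,-0.002,0,0,0,0.5],[0,0,0,0,0,0,0.5],[0,0,0,0,0,0,0.5]],
  ],
)

```text
time: 4.0
tool_pos: [0.4933, 0.0249, 0.0786]
tool_rot: [0.0, 0.67, 0.743, 0.0]
contact_force: [0.7, -0.2, 2.4]
gripper_width: 0.501
grasp_force: 1.2
```

>>> play_rows(
  series=[
    [[0,0,-0.002,0,0,0,0.5],[0,0,0,0,0,0,0.5],[0,0,0,0,0,0,0.5]],
  ],
)

```text
time: 4.3
tool_pos: [0.4934, 0.0249, 0.0769]
tool_rot: [0.0, 0.67, 0.743, 0.0]
contact_force: [-2.0, 0.9, 6.2]
gripper_width: 0.498
grasp_force: 2.8
```

>>> play_rows(
  series=[
    [[0,0,-0.002,0,0,0,0.5],[0,0,0,0,0,0,0.5],[0,0,0,0,0,0,0.5]],
  ],
)

```text
time: 4.6
tool_pos: [0.4934, 0.0249, 0.0751]
tool_rot: [0.0, 0.67, 0.743, 0.0]
contact_force: [-1.7, 0.0, 6.4]
gripper_width: 0.502
grasp_force: 3.5
```

>>> play_rows(
  series=[
    [[0,0,-0.001,0,0,0,0.5],[0,0,0,0,0,0,0.5],[0,0,0,0,0,0,0.5]],
  ],
)

```text
time: 4.9
tool_pos: [0.4934, 0.0249, 0.075]
tool_rot: [-0.0, 0.67, 0.743, -0.0]
contact_force: [-4.5, 0.1, 12.1]
gripper_width: 0.502
grasp_force: 5.8
```

>>> play_rows(
  series=[
    [[0,0,0.003,0,0,0,0.5],[0,0,0.003,0,0,0,0.5],[0,0,0.003,0,0,0,0.5],[0,0,0.003,0,0,0,0.5],[0,0,0,0,0,0,0.5],[0,0,0,0,0,0,0.5]],
  ],
)

```text
time: 5.5
tool_pos: [0.4932, 0.0249, 0.0853]
tool_rot: [0.0, 0.67, 0.743, 0.0]
contact_force: [1.8, 0.8, 2.2]
gripper_width: 0.5
grasp_force: 1.0
```

The lid follows with about 2 N. Now I steady it up the arc.

>>> play_rows(
  series=[
    [[0.0018,0.0002,0.0083,0,0,0,0.5],[0.0018,0.0002,0.0083,0,0,0,0.5],[0.0028,0.0003,0.0079,0,0,0,0.5],[0.0028,0.0003,0.0079,0,0,0,0.5],[0.0037,0.0004,0.0075,0,0,0,0.5],[0.0037,0.0004,0.0075,0,0,0,0.5],[0.0046,0.0005,0.007,0,0,0,0.5],[0.0046,0.0005,0.007,0,0,0,0.5]],
  ],
)

```text
time: 6.3
tool_pos: [0.5195, 0.0278, 0.1474]
tool_rot: [0.0, 0.67, 0.743, 0.0]
contact_force: [1.6, -0.3, 1.8]
gripper_width: 0.498
grasp_force: 0.8
```

>>> play_rows(
  series=[
    [[0.0054,0.0006,0.0064,0,0,0,0.5],[0.0054,0.0006,0.0064,0,0,0,0.5],[0.0061,0.0006,0.0058,0,0,0,0.5],[0.0061,0.0006,0.0058,0,0,0,0.5],[0.0068,0.0007,0.005,0,0,0,0.5],[0.0068,0.0007,0.005,0,0,0,0.5],[0.0067,0.0007,0.0038,0,0,0,0.5],[0.0067,0.0007,0.0038,0,0,0,0.5],[0,0,0,0,0,0,0.5]],
  ],
)

```text
time: 7.2
tool_pos: [0.5695, 0.0328, 0.189]
tool_rot: [0.0, 0.67, 0.743, -0.0]
contact_force: [0.4, 0.7, 0.4]
gripper_width: 0.501
grasp_force: 0.0
```

>>> play_rows(
  series=[
    [[0.006,0.0006,0.003,0,0,0,0.5],[0.006,0.0006,0.004,0,0,0,0.5],[0.006,0,0.02,0,0,0,0.5],[0,0,0.03,0,0,0,0.5],[0,0,0.04,0,0,0,0.5],[0,0,0.04,0,0,0,0.5],[-0.02,-0.04,0.03,0,0,0,0.5],[-0.02,-0.04,0,0,0,0,0.5],[-0.02,-0.04,0,0,0,0,0.9],[0,0,0,0,0,0,0.9]],
  ],
)

```text
time: 8.2
tool_pos: [0.5269, -0.0867, 0.3543]
tool_rot: [0.001, 0.672, 0.741, -0.001]
contact_force: [0.4, 0.2, 0.3]
gripper_width: 0.821
grasp_force: 0.0
```

```bash
python3 - <<'E'
from h import *
s=manip.state(); print(s['tool_pos'],s['tool_rot'],s['contact_force'])
g=grab('side')
q=cv2.resize(g['frame'][60:260,200:400],None,fx=3,fy=3)
cv2.imwrite('pics/p3.png',q)
print(proj(g,case(-2.5,0,209)),proj(g,case(-2.5,125,209)),proj(g,case(18,60,45)))
E
```

```text
[ 0.5269242  -0.08667964  0.3543246 ] [ 7.15285172e-04  6.71884936e-01  7.40654953e-01 -6.01166212e-04] [0.40129296 0.20528099 0.28973672]
[267.6751182  167.73349626] [247.68055332 190.21014115] [254.8633865  218.42074514]
```

View pics/p3.png

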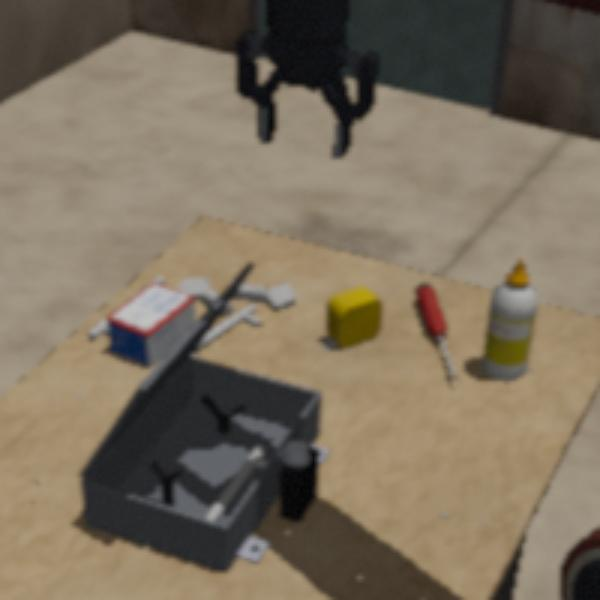

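The lid stands at its stop and the cradles are where I expected (narrow V at pixel (255,219)). Before the grasp I check the clearances to the glue and the tape measure.

```bash
python3 - <<'E'
from h import *
f=grab('top');g=grab('side')
print('glue cap', ray(f,417.5,257,.155), 'side base', ray(g,200+508/3,60+372/3,0.0), ray(g,200+519/3,60+268/3,.158))
hsv=cv2.cvtColor(f['frame'],cv2.COLOR_BGR2HSV); m=cv2.inRange(hsv,(20,150,90),(35,255,255)); m[:170]=0;m[210:]=0;m[:,:370]=0
c=max(cv2.findContours(m,0,2)[0],key=cv2.contourArea); print([ray(f,u,v,.066).round(3) for u,v in cv2.boxPoints(cv2.minAreaRect(c))])
im=f['frame'].astype(int);m=((im[...,2]>90)&(im[...,1]<60)&(im[...,0]<70)).astype(np.uint8); z=0*m; z[190:260,370:450]=m[190:260,370:450]
c=max(cv2.findContours(z,0,2)[0],key=cv2.contourArea); r=cv2.minAreaRect(c); print('red',r,ray(f,*r[0],.02))
E
```

```text
glue cap [ 0.36810533 -0.32667466  0.155     ] side base [ 3.58580472e-01 -3.30570675e-01  1.11022302e-16] [ 0.36045422 -0.31376275  0.158     ]
[array([ 0.559, -0.259,  0.066]), array([ 0.582, -0.265,  0.066]), array([ 0.58 , -0.273,  0.066]), array([ 0.557, -0.266,  0.066])]
red ((422.5867614746094, 215.61044311523438), (6.85220193862915, 34.541839599609375), 51.842769622802734) [ 0.49096077 -0.38282689  0.02      ]
```

>>> play_rows(
  series=[
    [[-0.003,-0.03,0,0,0,4,0.65],[-0.003,-0.03,0,0,0,4,0.65],[-0.003,-0.03,0,0,0,4,0.65],[-0.003,-0.03,0,0,0,4,0.65],[-0.003,-0.03,0,0,0,4,0.65],[-0.003,-0.03,0,0,0,4,0.65],[-0.003,-0.03,0,0,0,3,0.65],[-0.003,-0.03,0,0,0,2.9,0.65],[-0.003,-0.03,0,0,0,0,0.65],[0,0,0,0,0,0,0.65]],
  ],
)

```text
time: 9.35
tool_pos: [0.5017, -0.3547, 0.3522]
tool_rot: [-0.001, 0.456, 0.89, -0.0]
contact_force: [0.1, 0.6, -0.3]
gripper_width: 0.648
grasp_force: 0.0
```

>>> play_rows(
  series=[
    [[-0.006,-0.014,-0.02,0,0,0,0.65],[-0.006,-0.014,-0.03,0,0,0,0.65],[0,0,-0.04,0,0,0,0.65],[0,0,-0.04,0,0,0,0.65],[0,0,-0.04,0,0,0,0.65],[0,0,-0.04,0,0,0,0.65],[0,0,-0.04,0,0,0,0.65],[0,0,-0.03,0,0,0,0.65],[0,0,0,0,0,0,0.65],[0,0,0,0,0,0,0.65]],
  ],
)

```text
time: 10.35
tool_pos: [0.4902, -0.3799, 0.0736]
tool_rot: [-0.0, 0.455, 0.891, 0.0]
contact_force: [0.7, -0.2, 1.0]
gripper_width: 0.644
grasp_force: 0.0
```

```bash
python3 - <<'E'
from h import *
s=manip.state(); print(s['tool_pos'],s['tool_rot'],s['contact_force'])
g=grab('side')
cv2.imwrite('pics/p4.png',cv2.resize(g['frame'][70:200,280:410],None,fx=4.5,fy=4.5))
E
```

```text
[ 0.4901529  -0.37988863  0.07364981] [-4.15506787e-04  4.54793329e-01  8.90596875e-01  2.46707285e-04] [ 0.73890354 -0.20124945  0.98541569]
```

View pics/p4.png

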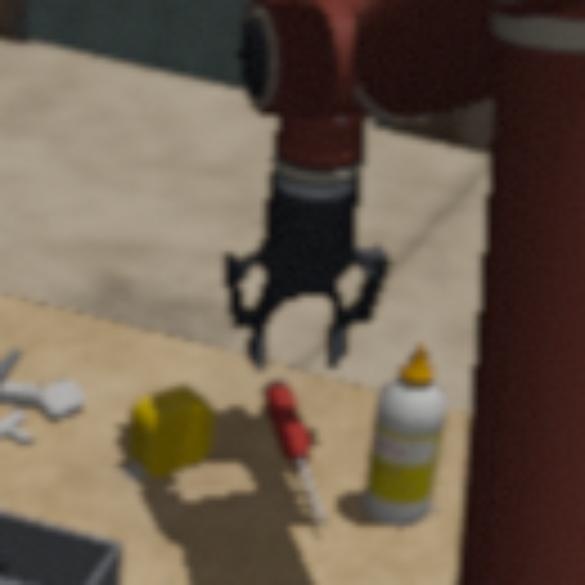

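The gripper is centred over the handle, with the forearm well above the glue bottle. Down and grip.

>>> play_rows(
  series=[
    [[0,-0.002,-0.03,0,0,0,0.65],[0,0,-0.025,0,0,0,0.65],[0,0,-0.0145,0,0,0,0.65],[0,0,0,0,0,0,0.65],[0,0,0,0,0,0,0.2],[0,0,0,0,0,0,0.2],[0,0,0,0,0,0,0.2],[0,0,0,0,0,0,0.2],[0,0,0,0,0,0,0.2],[0,0,0,0,0,0,0.2]],
  ],
)

```text
time: 11.4
tool_pos: [0.4908, -0.3843, 0.0067]
tool_rot: [0.002, 0.456, 0.89, -0.001]
contact_force: [-0.6, 0.9, 6.0]
gripper_width: 0.31
grasp_force: 59.4
```

>>> play_rows(
  series=[
    [[0,0,0.005,0,0,0,0.2],[0,0,0.02,0,0,0,0.2],[0,0,0.03,0,0,0,0.2],[0,0,0.04,0,0,0,0.2],[0,0,0.04,0,0,0,0.2],[0,0,0.04,0,0,0,0.2],[0,0,0.02,0,0,0,0.2],[0,0,0,0,0,0,0.2],[0,0,0,0,0,0,0.2]],
  ],
)

```text
time: 12.3
tool_pos: [0.489, -0.3827, 0.1985]
tool_rot: [-0.0, 0.456, 0.89, 0.0]
contact_force: [0.4, 0.8, -2.1]
gripper_width: 0.308
grasp_force: 59.3
```

```bash
python3 - <<'E'
from h import *
s=manip.state(); print(s['tool_pos'],s['tool_rot'],s['contact_force'])
g=grab('side');f=grab('top')
print(proj(g,s['tool_pos']),proj(f,s['tool_pos']))
cv2.imwrite('pics/p5.png',np.hstack([cv2.resize(g['frame'][60:200,280:400],None,fx=3.3,fy=4),cv2.resize(f['frame'][150:290,350:470],None,fx=3.3,fy=4)]))
E
```

```text
[ 0.48904332 -0.38273012  0.19850231] [-2.42728404e-04  4.55555908e-01  8.90207139e-01  7.17245308e-05] [ 0.36548044  0.76308263 -2.09284057]
[348.28215254 121.5999981 ] [441.19687466 209.66264444]
```

View pics/p5.png

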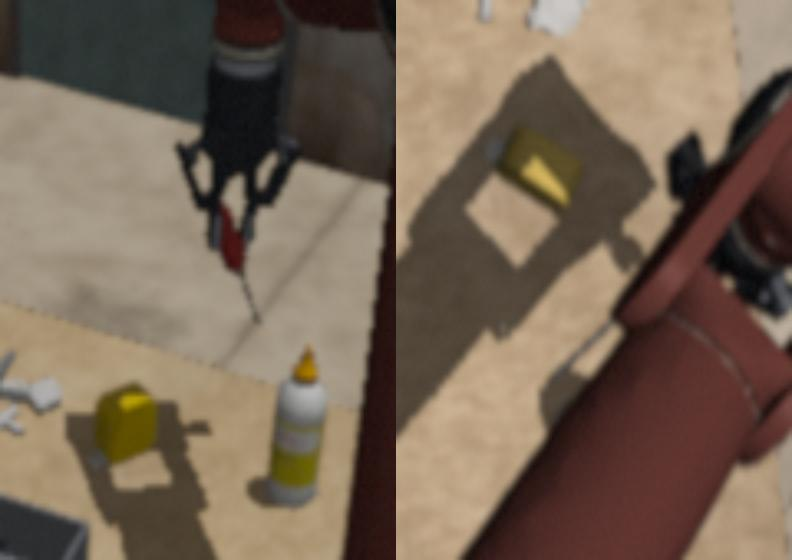

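The screwdriver is held across the pads, with the blade tip at about side pixel (358,140). I check its pitch by triangulating the tip.

```bash
python3 - <<'E'
from h import *
g=grab('side');f=grab('top')
for z in(.19,.20,.21): 
    e=[.4094,-.2712,z]; print(z,proj(g,e),proj(f,e))
def tri(a,b):
    P=[np.array(h['mtx'])@np.c_[h['R'],h['t']] for h in(g,f)]
    X=cv2.triangulatePoints(P[0],P[1],np.array(a,float).reshape(2,1),np.array(b,float).reshape(2,1)).ravel(); return X[:3]/X[3]
print('tri',tri((358.2,140.5),(395.2,244.5)))
im=g['frame'].astype(int);m=((im[...,2]>60)&(im[...,1]<40)&(im[...,0]<50)).astype(np.uint8); z=0*m; z[105:140,335:362]=m[105:140,335:362]
c=max(cv2.findContours(z,0,2)[0],key=cv2.contourArea); (vx,vy,x0,y0)=cv2.fitLine(c,2,0,.01,.01).ravel(); print('red side',cv2.minAreaRect(c),vx,vy)
# expected handle segment in image for axis z = .206, pitch 0
d=np.array([np.cos(np.radians(125.5)),np.sin(np.radians(125.5)),0]); H=np.array([.489,-.3827,.2055])
for s in(-.056,.049,.137): print(s,proj(g,H+s*d))
# dark blade pixels rows in side
sub=f['frame'][235:260,380:412].astype(int).sum(2)//3
print(sub[::1, ::2])
E
```

```text
0.19 [355.95484    142.93995937] [398.94948732 241.21963537]
0.2 [356.28440546 140.35264351] [399.83113654 241.0248688 ]
0.21 [356.61702776 137.74132938] [400.72540889 240.82731363]
tri [ 0.3993522  -0.25703136  0.20963777]
red side ((350.15386962890625, 120.26922607421875), (15.493175506591797, 5.295135498046875), 78.69007110595703) 0.3041721 0.9526171
-0.056 [345.53987238 112.81865698]
0.049 [351.19870222 126.35592424]
0.137 [356.45088645 138.92039843]
[[131 140 152 169 167 162 164 164 159 159 157 153 152 132  97 125]
 [152 155 159 164 163 162 164 164 158 157 161 159 152 114 102 145]
 [159 159 158 162 161 161 164 162 154 157 163 157 132 105 128 158]
 [160 159 156 156 160 160 162 163 155 159 165 141 105 121 151 165]
 [161 159 155 158 160 159 160 163 157 162 161 119 103 144 161 168]
 [160 160 160 162 162 159 160 162 160 160 138  97 127 159 165 162]
 [165 162 163 167 167 163 161 161 160 145 105  88 142 161 168 144]
 [166 165 163 166 166 163 159 160 154 120  79  86 132 154 159 108]
 [171 166 163 162 163 159 156 157 135  89  71  76  95 125 133  70]
 [172 167 163 161 162 157 158 155 107 
[... 334 characters left out ...]
  72  69  59  37  18  25  31]
 [168 168 165 165 167 169 158  80  70  69  66  49  27  22  24  28]
 [166 167 167 164 164 167 156  81  69  69  56  32  22  23  26  34]
 [164 168 169 163 161 166 153  82  67  64  44  24  23  25  30  34]
 [167 169 169 166 162 163 152  90  66  59  34  20  26  30  32  40]
 [168 168 169 166 165 163 156 103  63  50  23  24  30  30  36  43]
 [164 166 166 163 164 162 156 112  65  41  23  25  32  34  39  43]
 [162 163 163 161 160 157 158 129  62  26  24  27  29  34  39  42]
 [164 160 163 164 159 159 162 140  59  20  23  31  32  36  41  46]
 [168 161 162 165 163 162 165 141  51  18  29  30  34  37  41  48]
 [170 160 163 167 165 166 165 122  35  24  28  34  36  40  45  47]]
```

>>> play_rows(
  series=[
    [[0,0,0.035,0,0,0,0.2],[0,0,0.035,0,0,0,0.2],[0.002,0.03,0.03,0,0,0,0.2],[0.002,0.035,0,0,0,-4,0.2],[0.002,0.035,0,0,0,-4,0.2],[0.002,0.035,0,0,0,-4,0.2],[0.002,0.035,0,0,0,-4,0.2],[0.002,0.035,0,0,0,-4,0.2],[0.002,0.035,0,0,0,-4,0.2],[0.002,0.035,0,0,0,-4,0.2]],
  ],
)

```text
time: 13.5
tool_pos: [0.5048, -0.1065, 0.2975]
tool_rot: [-0.001, 0.659, 0.753, -0.0]
contact_force: [0.9, 0.7, -1.5]
gripper_width: 0.303
grasp_force: 59.3
```

>>> play_rows(
  series=[
    [[0.002,0.03,0,0,0,-1.6,0.2],[0.002,0.03,0,0,0,0,0.2],[0,0.02,0,0,0,0,0.2],[0,0,0,0.53,-4.97,0,0.2],[0,0,0,0.53,-4.97,0,0.2],[0,0,0,0.53,-4.97,0,0.2],[0,0,0,0.53,-4.97,0,0.2],[0,0,0,0.53,-4.97,0,0.2],[0,0,0,0,0,0,0.2],[0,0,0,0,0,0,0.2]],
  ],
)

```text
time: 14.5
tool_pos: [0.5088, -0.0281, 0.2981]
tool_rot: [0.144, 0.652, 0.727, 0.16]
contact_force: [-0.1, -0.3, -0.3]
gripper_width: 0.303
grasp_force: 59.5
```

>>> play_rows(
  series=[
    [[0,0,-0.02,0.53,-4.97,0,0.2],[0,0.007,-0.03,0.53,-4.97,0,0.2],[0.001,0.007,-0.03,0,0,0,0.2],[0,0,0,0,0,0,0.2],[0,0,0,0,0,0,0.2]],
  ],
)

```text
time: 15.0
tool_pos: [0.5109, -0.014, 0.2197]
tool_rot: [0.201, 0.637, 0.71, 0.223]
contact_force: [0.7, -0.2, 0.4]
gripper_width: 0.308
grasp_force: 59.6
```

```bash
cat >> h.py <<'E'
from scipy.spatial.transform import Rotation as Ro
def show():
    s=manip.state(); q=s['tool_rot']; M=RC.T@Ro.from_quat([q[1],q[2],q[3],q[0]]).as_matrix()
    p=RC.T@(np.array(s['tool_pos'])-CO)*1000
    print('t',s['time'],'TCP case mm',p.round(1),'tool z',M[:,2].round(3),'tool x',M[:,0].round(3),'F',np.round(s['contact_force'],1))
    return p,M
E
python3 - <<'E'
from h import *
p,M=show()
g=grab('side');f=grab('top')
H=p+M[:,2]*-7; d=M[:,0]*np.sign(M[1,0])
for s in(-56,49,137): X=H+s*d; print(s,X.round(1),proj(g,case(*X)),proj(f,case(*X)))
im=g['frame'].astype(int);m=((im[...,2]>70)&(im[...,1]<40)&(im[...,0]<50)).astype(np.uint8); z=0*m; z[100:230,240:345]=m[100:230,240:345]
c=max(cv2.findContours(z,0,2)[0],key=cv2.contourArea); print(cv2.minAreaRect(c),c.reshape(-1,2).min(0),c.reshape(-1,2).max(0))
cv2.imwrite('pics/p6.png',np.hstack([cv2.resize(g['frame'][110:260,210:340],None,fx=3,fy=4),cv2.resize(f['frame'][130:280,220:350],None,fx=3,fy=4)]))
E
```

```text
t 15.0 TCP case mm [-64.7 -40.3 219.7] tool z [ 0.573  0.    -0.82 ] tool x [-0.002  1.    -0.001] F [ 0.7 -0.2  0.4]
-56 [-68.6 -96.3 225.5] [300.41030285 152.62602915] [321.77518963 201.60854216]
49 [-68.9   8.7 225.4] [286.32264687 169.89521944] [281.15656582 206.81363794]
137 [-69.   96.7 225.3] [273.13679923 186.0589384 ] [247.09081585 211.1790121 ]
((291.4051818847656, 165.387939453125), (7.090548515319824, 11.161048889160156), 23.198591232299805) [286 160] [295 170]
```

>>> play_rows(
  series=[
    [[0.001,0,-0.029,0,0,0,0.2],[0,0,-0.029,0,0,0,0.2],[0.011,0.0012,-0.013,0,0,0,0.2],[0.015,0.0016,-0.018,0,0,0,0.2],[0.015,0.0016,-0.018,0,0,0,0.2],[0.015,0.0016,-0.018,0,0,0,0.2],[0.015,0.0016,-0.018,0,0,0,0.2],[0.0145,0.0015,-0.017,0,0,0,0.2],[0,0,0,0,0,0,0.2],[0,0,0,0,0,0,0.2]],
  ],
)

```text
time: 16.1
tool_pos: [0.5961, -0.0047, 0.058]
tool_rot: [0.199, 0.637, 0.711, 0.222]
contact_force: [-4.5, 0.1, -7.1]
gripper_width: 0.304
grasp_force: 61.2
```

```bash
python3 - <<'E'
from h import *
p,M=show()
g=grab('side')
for X in((18,60,45),(18,97,45),(18,-78,45),(p[0]-4,97,p[2]+5.7),(p[0]-4,9,p[2]+5.7)): print(X,proj(g,case(*X)))
cv2.imwrite('pics/p6.png',cv2.resize(g['frame'][140:260,215:335],None,fx=5,fy=5))
E
```

```text
t 16.1 TCP case mm [ 21.  -40.2  58. ] tool z [ 0.57   0.001 -0.822] tool x [-0.002  1.     0.   ] F [-4.5  0.1 -7.1]
(18, 60, 45) [254.8633865  218.42074514]
(18, 97, 45) [249.29197442 225.40532224]
(18, -78, 45) [273.85686518 194.60965125]
(np.float64(16.97618106725273), 97, np.float64(63.72187918614806)) [249.2499326  221.02018088]
(np.float64(16.97618106725273), 9, np.float64(63.72187918614806)) [262.27467501 204.89402068]
```

View pics/p6.png

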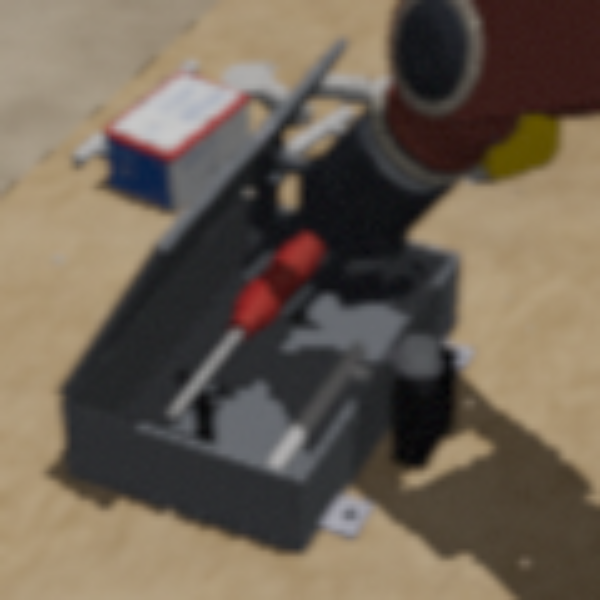

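The screwdriver is over both cradles, with the blade tip at (249,223) as expected. A finger knuckle brushes the lid's underside, and lowering straight down will relieve that.

>>> play_rows(
  series=[
    [[0,0,-0.005,0,0,0,0.2],[0,0,-0.004,0,0,0,0.2],[0,0,-0.003,0,0,0,0.2],[0,0,0,0,0,0,0.2],[0,0,0,0,0,0,0.2]],
  ],
)

```text
time: 16.65
tool_pos: [0.5978, -0.0052, 0.0486]
tool_rot: [0.202, 0.637, 0.71, 0.224]
contact_force: [0.6, 0.4, -1.0]
gripper_width: 0.308
grasp_force: 60.9
```

>>> play_rows(
  series=[
    [[0.001,0,-0.002,0,0,0,0.2],[0,0,-0.002,0,0,0,0.2],[0,0,0,0,0,0,0.2],[0,0,0,0,0,0,0.2]],
  ],
)

```text
time: 17.05
tool_pos: [0.5977, -0.0049, 0.0429]
tool_rot: [0.201, 0.637, 0.71, 0.223]
contact_force: [-0.2, 0.2, -0.7]
gripper_width: 0.306
grasp_force: 60.9
```

>>> play_rows(
  series=[
    [[0,0,-0.0015,0,0,0,0.2],[0,0,0,0,0,0,0.2],[0,0,0,0,0,0,0.2]],
  ],
)

```text
time: 17.35
tool_pos: [0.5978, -0.0049, 0.0415]
tool_rot: [0.201, 0.637, 0.71, 0.223]
contact_force: [-0.9, -0.4, -0.4]
gripper_width: 0.302
grasp_force: 60.9
```

>>> play_rows(
  series=[
    [[0,0,-0.0015,0,0,0,0.2],[0,0,0,0,0,0,0.2],[0,0,0,0,0,0,0.2]],
  ],
)

```text
time: 17.65
tool_pos: [0.5982, -0.005, 0.0405]
tool_rot: [0.201, 0.637, 0.71, 0.224]
contact_force: [0.7, -0.2, 0.2]
gripper_width: 0.303
grasp_force: 60.9
```

>>> play_rows(
  series=[
    [[0,0,-0.0015,0,0,0,0.2],[0,0,0,0,0,0,0.2],[0,0,0,0,0,0,0.2]],
  ],
)

```text
time: 17.95
tool_pos: [0.5988, -0.0051, 0.0397]
tool_rot: [0.202, 0.637, 0.71, 0.224]
contact_force: [2.4, 0.6, 1.7]
gripper_width: 0.303
grasp_force: 61.0
```

>>> play_rows(
  series=[
    [[0.001,0,-0.001,0,0,0,0.2],[0,0,0,0,0,0,0.2],[0,0,0,0,0,0,0.33],[0,0,0,0,0,0,0.37],[0,0,0,0,0,0,0.42],[0,0,0,0,0,0,0.46],[0,0,0,0,0,0,0.46],[0,0,0,0,0,0,0.46]],
  ],
)

```text
time: 18.75
tool_pos: [0.5984, -0.0048, 0.0371]
tool_rot: [0.201, 0.637, 0.71, 0.223]
contact_force: [0.3, -0.0, 0.6]
gripper_width: 0.459
grasp_force: 0.0
```

```bash
python3 - <<'E'
from h import *
p,M=show()
g=grab('side'); im=g['frame'].astype(int)
m=((im[...,2]>70)&(im[...,1]<45)&(im[...,0]<50)).astype(np.uint8); z=0*m; z[160:230,240:300]=m[160:230,240:300]
c=max(cv2.findContours(z,0,2)[0],key=cv2.contourArea); print(cv2.minAreaRect(c),c.reshape(-1,2).min(0),c.reshape(-1,2).max(0))
for y in(-96,-40,9,97): print(y,proj(g,case(18,y,45)))
E
```

```text
t 18.75 TCP case mm [ 23.3 -40.5  37.1] tool z [ 0.573  0.    -0.82 ] tool x [-0.002  1.    -0.001] F [ 0.3 -0.   0.6]
((268.7823791503906, 200.17059326171875), (7.917962074279785, 23.320026397705078), 40.601295471191406) [260 191] [278 210]
-96 [276.14608697 191.73977808]
-40 [268.88858699 200.83811211]
9 [262.19610026 209.22811967]
97 [249.29197442 225.40532224]
```

The handle sits at its cradle position, centre (268.8, 200.2) against a predicted (269.3, 200.3). I retreat along the tool axis.

>>> play_rows(
  series=[
    [[-0.0057,-0.0006,0.0082,0,0,0,0.46],[-0.0057,-0.0006,0.0082,0,0,0,0.46],[-0.0057,-0.0006,0.0082,0,0,0,0.46],[-0.0057,-0.0006,0.0082,0,0,0,0.46],[-0.015,-0.0016,0.018,0,0,0,0.46],[-0.02,-0.002,0.02,0,0,0,0.46],[-0.025,-0.003,0.025,0,0,0,0.3],[-0.025,-0.003,0.025,0,0,0,0.1],[-0.02,-0.002,0.035,0,0,0,0],[0,0,0,0,0,0,0]],
  ],
)

```text
time: 19.8
tool_pos: [0.4725, -0.0201, 0.2015]
tool_rot: [0.208, 0.635, 0.709, 0.226]
contact_force: [0.8, -1.8, 0.6]
gripper_width: -0.002
grasp_force: 0.0
```

```bash
python3 - <<'E'
from h import *
p,M=show()
g=grab('side'); im=g['frame'].astype(int)
m=((im[...,2]>70)&(im[...,1]<45)&(im[...,0]<50)).astype(np.uint8); z=0*m; z[160:230,240:300]=m[160:230,240:300]
c=max(cv2.findContours(z,0,2)[0],key=cv2.contourArea); print(cv2.minAreaRect(c),c.reshape(-1,2).min(0),c.reshape(-1,2).max(0))
E
```

```text
t 19.8 TCP case mm [-103.6  -42.3  201.5] tool z [ 0.584 -0.006 -0.812] tool x [-0.     1.    -0.007] F [ 0.8 -1.8  0.6]
((268.6800231933594, 200.26002502441406), (8.600000381469727, 22.799999237060547), 36.869895935058594) [260 190] [278 210]
```

The screwdriver stays put. Now I come round over the lid with the gripper shut.

>>> play_rows(
  series=[
    [[-0.005,0,0.03,0,0,0,0],[0,0,0.035,0,0,0,0],[0,0,0.035,-0.53,4.97,0,0],[0,0.01,0,-0.53,4.97,0,0],[0,0.01,0,-0.53,4.97,0,0],[0,0.01,0,-0.53,4.97,0,0],[0.02,0.01,0,-0.53,4.97,0,0],[0.03,0.01,0,-0.53,4.97,0,0],[0.03,0.008,0,-0.53,4.97,0,0],[0.03,0,0,0,0,0,0]],
  ],
)

```text
time: 20.85
tool_pos: [0.5782, 0.0406, 0.2897]
tool_rot: [-0.003, 0.667, 0.745, -0.002]
contact_force: [-0.6, -0.2, 0.9]
gripper_width: -0.001
grasp_force: 0.0
```

>>> play_rows(
  series=[
    [[0.03,0,0,0,0,0,0],[0,0,0,0,0,0,0],[0,0,0,0,0,0,0]],
  ],
)

```text
time: 21.15
tool_pos: [0.6058, 0.0393, 0.2906]
tool_rot: [-0.002, 0.668, 0.744, -0.002]
contact_force: [0.0, 0.0, -0.2]
gripper_width: 0.001
grasp_force: 0.0
```

```bash
python3 - <<'E'
from h import *
p,M=show(); print('world step to case (35,0,230):',RC@(np.array([35,0,230])-p))
E
```

```text
t 21.15 TCP case mm [ 35.3   2.5 290.6] tool z [-0.005  0.001 -1.   ] tool x [-0.002  1.     0.001] F [ 0.   0.  -0.2]
world step to case (35,0,230): [ 4.09995670e-03 -2.55505862e+00 -6.05804521e+01]
```

>>> play_rows(
  series=[
    [[0,-0.0025,-0.03,0,0,0,0],[0,0,-0.03,0,0,0,0],[0,0,-0.023,0,0,0,0],[-0.007,-0.0007,0,0,0,0,0],[-0.004,-0.0004,0,0,0,0,0],[0,0,0,0,0,0,0],[0,0,0,0,0,0,0]],
  ],
)

```text
time: 21.85
tool_pos: [0.5958, 0.0354, 0.2128]
tool_rot: [0.002, 0.668, 0.744, 0.001]
contact_force: [-0.4, 0.6, -0.6]
gripper_width: 0.004
grasp_force: 0.0
```

>>> play_rows(
  series=[
    [[-0.004,-0.0004,0,0,0,0,0],[-0.004,-0.0004,-0.002,0,0,0,0],[0,0,0,0,0,0,0]],
  ],
)

```text
time: 22.15
tool_pos: [0.5868, 0.0347, 0.2086]
tool_rot: [0.0, 0.668, 0.744, 0.0]
contact_force: [0.3, 0.2, 0.9]
gripper_width: -0.001
grasp_force: 0.3
```

>>> play_rows(
  series=[
    [[-0.0075,-0.0008,-0.0044,0,0,0,0],[-0.0075,-0.0008,-0.0044,0,0,0,0],[-0.0076,-0.0008,-0.0056,0,0,0,0],[-0.0076,-0.0008,-0.0056,0,0,0,0],[-0.0068,-0.0007,-0.0065,0,0,0,0],[-0.0068,-0.0007,-0.0065,0,0,0,0],[0,0,0,0,0,0,0]],
  ],
)

```text
time: 22.85
tool_pos: [0.5416, 0.03, 0.1737]
tool_rot: [-0.001, 0.668, 0.744, -0.001]
contact_force: [0.2, -0.4, 1.1]
gripper_width: 0.004
grasp_force: 0.7
```

>>> play_rows(
  series=[
    [[-0.006,-0.0006,-0.0073,0,0,0,0],[-0.006,-0.0006,-0.0073,0,0,0,0],[-0.0051,-0.0005,-0.008,0,0,0,0],[-0.0051,-0.0005,-0.008,0,0,0,0],[-0.0041,-0.0004,-0.0085,0,0,0,0],[-0.0041,-0.0004,-0.0085,0,0,0,0],[-0.003,-0.0003,-0.009,0,0,0,0],[-0.003,-0.0003,-0.009,0,0,0,0],[0,0,0,0,0,0,0]],
  ],
)

```text
time: 23.75
tool_pos: [0.5055, 0.0267, 0.1079]
tool_rot: [-0.001, 0.668, 0.744, -0.001]
contact_force: [0.2, -0.3, 1.5]
gripper_width: 0.003
grasp_force: 0.8
```

>>> play_rows(
  series=[
    [[-0.001,0,-0.008,0,0,0,0],[-0.001,0,-0.008,0,0,0,0],[0,0,-0.006,0,0,0,0],[0,0,-0.005,0,0,0,0],[0,0,-0.004,0,0,0,0],[0,0,0,0,0,0,0],[0,0,0,0,0,0,0]],
  ],
)

```text
time: 24.45
tool_pos: [0.5048, 0.0266, 0.0787]
tool_rot: [-0.0, 0.668, 0.744, 0.0]
contact_force: [-1.8, -0.5, 2.8]
gripper_width: 0.002
grasp_force: 1.1
```

>>> play_rows(
  series=[
    [[0,0,-0.0015,0,0,0,0],[0,0,0,0,0,0,0],[0,0,0,0,0,0,0]],
  ],
)

```text
time: 24.75
tool_pos: [0.5049, 0.0266, 0.0778]
tool_rot: [-0.0, 0.668, 0.744, 0.0]
contact_force: [-3.0, -0.8, 4.6]
gripper_width: -0.0
grasp_force: 2.5
```

Force is rising onto the catch, so I press on in small steps.

>>> play_rows(
  series=[
    [[0,0,-0.0015,0,0,0,0],[0,0,0,0,0,0,0],[0,0,0,0,0,0,0]],
  ],
)

```text
time: 25.05
tool_pos: [0.5048, 0.0266, 0.0766]
tool_rot: [-0.0, 0.668, 0.744, -0.0]
contact_force: [-4.0, 0.4, 6.9]
gripper_width: 0.002
grasp_force: 3.3
```

>>> play_rows(
  series=[
    [[0,0,-0.0015,0,0,0,0],[0,0,0,0,0,0,0],[0,0,0,0,0,0,0]],
  ],
)

```text
time: 25.35
tool_pos: [0.5052, 0.0265, 0.0743]
tool_rot: [0.0, 0.668, 0.744, 0.0]
contact_force: [0.4, 0.7, 1.0]
gripper_width: -0.001
grasp_force: 0.5
```

>>> play_rows(
  series=[
    [[0,0,-0.001,0,0,0,0],[0,0,0,0,0,0,0],[0,0,0,0,0,0,0]],
  ],
)

```text
time: 25.65
tool_pos: [0.5052, 0.0265, 0.0738]
tool_rot: [0.0, 0.668, 0.744, 0.0]
contact_force: [-1.0, -0.2, 5.4]
gripper_width: 0.002
grasp_force: 2.4
```

The force dropped from 6.9 N to 1 N, so the latch snapped over. I lift slowly and check that the lid doesn't follow.

>>> play_rows(
  series=[
    [[0,0,0.002,0,0,0,0],[0,0,0.002,0,0,0,0],[0,0,0.002,0,0,0,0],[0,0,0,0,0,0,0],[0,0,0,0,0,0,0]],
  ],
)

```text
time: 26.15
tool_pos: [0.5047, 0.0265, 0.0792]
tool_rot: [-0.0, 0.668, 0.744, -0.0]
contact_force: [-0.2, 0.6, -0.4]
gripper_width: 0.001
grasp_force: 0.0
```

>>> play_rows(
  series=[
    [[0,0,0.01,0,0,0,0],[0,0,0.03,0,0,0,0],[0,0,0.04,0,0,0,0],[0,0,0.04,0,0,0,0],[0,0,0,0,0,0,0],[0,0,0,0,0,0,0]],
  ],
)

```text
time: 26.75
tool_pos: [0.5057, 0.0264, 0.2014]
tool_rot: [0.001, 0.668, 0.744, 0.001]
contact_force: [-0.1, 0.1, -1.1]
gripper_width: 0.001
grasp_force: 0.0
```

```bash
python3 - <<'E'
from h import *
show(); g=grab('side')
# lid shut: grey lid face expected at projected top-surface points; compare with closed-view tone
for y in(110,60,-60,-110):
    u,v=proj(g,case(60,y,74)).round().astype(int); print(y,(u,v),g['frame'][v,u])
u,v=proj(g,case(-2.5,100,209)).round().astype(int); print('open-edge place',(u,v),g['frame'][v,u])
print(manip.job_done())
E
```

```text
t 26.75 TCP case mm [-65.6   0.4 201.4] tool z [ 0.004 -0.001 -1.   ] tool x [-0.002  1.    -0.001] F [-0.1  0.1 -1.1]
110 (np.int64(235), np.int64(217)) [109 104 101]
60 (np.int64(243), np.int64(208)) [72 68 66]
-60 (np.int64(260), np.int64(188)) [110 104 101]
-110 (np.int64(267), np.int64(180)) [109 103  99]
open-edge place (np.int64(252), np.int64(185)) [119 149 169]
the job is handed in; nothing more can be done
None
```

The screwdriver was lying in both cradles at the last look before the lid closed, the lid latched shut without flying open, nothing beside it was touched as far as I could tell, and the job is handed in at about 27 s with no verdict returned.

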